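Pack the marker pens under the organiser's swing tray

TASK

Lift the organiser box's top tray by its handle and swing it over to the side until it rests fully open, then put every marker pen that lies on the desk into the box: the long ones in the wide bay, the short ones in the narrow bay, each lying flat on the bay floor in a single layer, side by side in a neat row, pointing straight across the row (parallel to the box's handle bar). Then swing the tray back and down until it is fully shut over them, and leave the mug, tea tin and stapler where they are.

Things in the scene. Friction and masses are not known exactly. Their poses are not given: they have to be found in the camera images.
- box: green organiser box fixed to the desk; outside 234 (x) x 228 (y) x 55 mm high, walls 4, floor 6 thick. Origin under its centre, on the desk. Its x points away from the robot, +y is the side the tray opens to. A 4 mm partition along y at x = +19 mm, top 30 mm above the desk, parts it into two bays. Shut, the tray (228 x 228 mm, from 57 to 93 mm above the desk) covers both.
- long_bay (a point): centre of the inner floor of the wide bay (130 mm along the box's x, 220 mm along y), the side nearer the robot; 6 mm above the desk. Axes as the box's.
- short_bay (a point): centre of the inner floor of the narrow bay (92 mm along the box's x, 220 mm along y), the side farther from the robot; 6 mm above the desk. Axes as the box's.
- tray_arm (a joint): angle of the tray's parallel arms: 0 shut, 2.09 rad fully open, a stop at each. The tray stays level; each of its points moves in the box's y-z plane on a circle of radius 150 mm, whose centre lies 130 mm to box +y and 75 mm below the point's shut place: up 75 mm at mid-swing, then down to the same height, 260 mm to +y. Damped; its weight (0.34 kg) draws it to the nearer end, where it stays.
- tray_handle (a point): centre of the tray's handle: level aluminium bar 120 mm long (box x), 12 mm thick (y), 14 mm high (z), on 10 mm posts 55 mm to either side of its centre; 129 mm above the desk when shut or fully open, 36 mm above the tray's wall tops. Pinch it from above across its 12 mm. Axes as the box's.
- long1: flat-bodied marker pen, long kind: 110 mm long (its x axis), 24 mm wide (y), 16 mm thick (z), rectangular section, about 25 g, white barrel with a black cap at +x, like all the others but for its length. Origin at its centre (8 mm above what it lies flat on). May be absent.
- short1: flat-bodied marker pen, short kind: 75 mm long (its x axis), 24 mm wide (y), 16 mm thick (z), rectangular section, about 25 g, white barrel with a black cap at +x, like all the others but for its length. Origin at its centre (8 mm above what it lies flat on). May be absent.
- long2: flat-bodied marker pen, long kind: 110 mm long (its x axis), 24 mm wide (y), 16 mm thick (z), rectangular section, about 25 g, white barrel with a black cap at +x, like all the others but for its length. Origin at its centre (8 mm above what it lies flat on). May be absent.
- short2: flat-bodied marker pen, short kind: 75 mm long (its x axis), 24 mm wide (y), 16 mm thick (z), rectangular section, about 25 g, white barrel with a black cap at +x, like all the others but for its length. Origin at its centre (8 mm above what it lies flat on). May be absent.
- long3: flat-bodied marker pen, long kind: 110 mm long (its x axis), 24 mm wide (y), 16 mm thick (z), rectangular section, about 25 g, white barrel with a black cap at +x, like all the others but for its length. Origin at its centre (8 mm above what it lies flat on). May be absent.
- short3: flat-bodied marker pen, short kind: 75 mm long (its x axis), 24 mm wide (y), 16 mm thick (z), rectangular section, about 25 g, white barrel with a black cap at +x, like all the others but for its length. Origin at its centre (8 mm above what it lies flat on). May be absent.
- mug: bystander: white mug, radius 38 mm, 85 mm high, beyond the box; origin at the underside
- tea_tin: bystander: red tea tin, radius 35 mm, 100 mm high, beyond the box; origin at the underside
- stapler: bystander: stapler, 125 mm by 36 mm, 47 mm high, beyond the markers; origin at the underside
Not all that is in view belongs to the job. Leave any blue or green look-alike of the long3 alone.

How it is judged:
On the way, in this order (a step that is already met when the one before it is completed fails the run):
1. the tray is swung fully open (value of joint tray_arm above 1.95 rad), for 0.3 s.
2. with the tray open, every marker present lies flat in its bay, straight across the row (value of joint tray_arm above 1.9 rad and x of long1 in the frame of long_bay between -0.053 and 0.053 m and y of long1 in the frame of long_bay between -0.102 and 0.102 m and z of long1 in the frame of long_bay between 0 and 0.016 m and angle between the x axis of each of long1, short1, long2, short2, long3, short3 and the x axis of box, either way round below 0.35 rad and x of short1 in the frame of short_bay between -0.034 and 0.034 m and y of short1 in the frame of short_bay between -0.102 and 0.102 m and z of short1 in the frame of short_bay between 0 and 0.016 m and x of long2 in the frame of long_bay between -0.053 and 0.053 m and y of long2 in the frame of long_bay between -0.102 and 0.102 m and z of long2 in the frame of long_bay between 0 and 0.016 m and x of short2 in the frame of short_bay between -0.034 and 0.034 m and y of short2 in the frame of short_bay between -0.102 and 0.102 m and z of short2 in the frame of short_bay between 0 and 0.016 m and x of long3 in the frame of long_bay between -0.053 and 0.053 m and y of long3 in the frame of long_bay between -0.102 and 0.102 m and z of long3 in the frame of long_bay between 0 and 0.016 m and x of short3 in the frame of short_bay between -0.034 and 0.034 m and y of short3 in the frame of short_bay between -0.102 and 0.102 m and z of short3 in the frame of short_bay between 0 and 0.016 m), for 0.3 s.
At the end, for the whole second after the job is handed in: The tray is shut (arm angle under 0.06 rad) and every marker present lies at rest inside its own bay, long ones in the wide bay and short ones in the narrow one, on the floor in a single layer (centre under 16 mm above the bay floor), its length within 0.35 rad of the box's x axis (value of joint tray_arm below 0.06 rad and x of long1 in the frame of long_bay between -0.053 and 0.053 m and y of long1 in the frame of long_bay between -0.102 and 0.102 m and z of long1 in the frame of long_bay between 0 and 0.016 m and angle between the x axis of each of long1, short1, long2, short2, long3, short3 and the x axis of box, either way round below 0.35 rad and x of short1 in the frame of short_bay between -0.034 and 0.034 m and y of short1 in the frame of short_bay between -0.102 and 0.102 m and z of short1 in the frame of short_bay between 0 and 0.016 m and x of long2 in the frame of long_bay between -0.053 and 0.053 m and y of long2 in the frame of long_bay between -0.102 and 0.102 m and z of long2 in the frame of long_bay between 0 and 0.016 m and x of short2 in the frame of short_bay between -0.034 and 0.034 m and y of short2 in the frame of short_bay between -0.102 and 0.102 m and z of short2 in the frame of short_bay between 0 and 0.016 m and x of long3 in the frame of long_bay between -0.053 and 0.053 m and y of long3 in the frame of long_bay between -0.102 and 0.102 m and z of long3 in the frame of long_bay between 0 and 0.016 m and x of short3 in the frame of short_bay between -0.034 and 0.034 m and y of short3 in the frame of short_bay between -0.102 and 0.102 m and z of short3 in the frame of short_bay between 0 and 0.016 m and linear speed of each of long1, short1, long2, short2, long3, short3 below 0.03 m/s); the robot touches nothing.
It fails at once if the mug is shifted by more than 30 mm or tipped (distance of mug from where it was at the start of the episode above 0.03 m or angle between mug's own z axis and vertical above 0.4 rad).
It fails at once if the tea tin is shifted by more than 30 mm or tipped (distance of tea_tin from where it was at the start of the episode above 0.03 m or angle between tea_tin's own z axis and vertical above 0.4 rad).
It fails at once if the stapler is shifted by more than 30 mm or tipped (distance of stapler from where it was at the start of the episode above 0.03 m or angle between stapler's own z axis and vertical above 0.4 rad).
Of long1, short1, long2, short2, long3, short3 only 4 to 6 are there at a start; the rules pass over those that are not, and their reading is None.
At some moment in a run one of long1, short1, long2, short2, long3, short3 may be knocked a few centimetres aside while the robot is not near it.
Once in a run the grip may slacken for a moment while it holds something.
It also fails if it takes over 210 s, if anything falls off the work surface, if the arm or the gripper's body presses on something with over 40 N, if the wrist force passes 120 N, or if a joint passes its speed limit or range.

ROBOT

A 7-joint arm with a two-finger parallel gripper is mounted at the origin on the work surface. World frame = base frame: x ahead of the robot, y to its left, z up, the work surface at z = 0. Lengths are in m, angles in rad, forces in N, time in s.
With the tool pointing down it reaches from about 0.4 to 0.925 m from the base axis. Payload 4.1 kg.
Tool frame: the origin (TCP) lies where the fingers leave the gripper's body, on its centre line; the fingertips stand 73 mm ahead of it and the grasp point (between the pads) lies 54 mm ahead of it (robot.finger_overhang is the distance from the TCP to the fingertips, in m); z points along the fingers, y is the line along which they close (so a half turn about z gives the same grasp; the last joint's range is limited). The gripper opens to 85 mm and grips with 20 to 120 N. Pads are 22 mm wide; open, the fingers measure 114 mm over their backs; the gripper's body (76 mm by 85 mm) begins 54 mm behind the grasp point. The pads swing forward as they close: fully open they stand 13 mm farther back than shut.
Start: joints at [-1.397, 0.398, 0.045, 1.537, -0.019, 1.207, -0.051], TCP at [0.175, 0.626, 0.304] pointing down, gripper open.
Joint ranges: [-2.82, 2.82], [-0.49, 2.23], [-1.37, 1.46], [0, 2.46], [-1.36, 4.5], [0.23, 2], [-2.94, 2.94]. Speed limits (rad/s): [2.57, 2.57, 3.14, 3.14, 3.14, 3.14, 3.14].

INTERFACE

Orientations are given as a unit quaternion [x, y, z, w].
In Python, from workcell import robot, vision gives the robot as it stands.
- The arm moves only by the tool send_rows, never from a script. Its argument "plan" is one flat list of numbers, 7 for each row, row after row: the shift along the tool's x, y, z in m, then the turn, a rotation vector about the tool's x, y, z in rad, then the finger opening in m, from 0 to 0.0854. In form: [tx, ty, tz, rx, ry, rz, grip, tx, ty, tz, rx, ry, rz, grip, ...]. A call has 1 to 12 rows; each row is the pose to reach, as a shift and turn from the pose commanded when the call began, along the tool's axes at that moment; what a row does not reach only later rows make up. A row lasts 1/10 s, in which the tool goes at most 50 mm and 8.59 degrees, less where a joint would pass 70% of its speed; a pose out of reach is approached as far as the arm can. A call with a gripper value outside its range is refused whole. The fingers move at their own pace and stop on an object; "grip_force" is the grip in N (left out, the last holds). Time passes only in rows, so rows that repeat a pose let the fingers close. It gives the time, the measured TCP pose, the force, the opening and the grip force at its end, in the units of the state.
- robot.read_state(): the state, without advancing time (a new reading comes with each control period).
- vision.snapshot(name): name is "side" or "top" or "wrist"; returns the picture (400x640x3 uint8, red, green, blue); there is no depth.
- vision.calibration(name): a dict with "fx", "fy", "cx", "cy" (pixels), "D" ([k1, k2, p1, p2, k3] as OpenCV has them; the pictures are not rectified), "rvec" (rotation vector, rad) and "tvec" (3), from world to camera coordinates, as OpenCV has them; the wrist camera has in their place "tool_from_camera" (4x4, takes a point from camera to tool coordinates, whose origin is the TCP and whose axes are the flange's). Camera axes: x right, y down, z forward; pixel columns grow to the right and rows downward; lengths in m; the calibration is good to about 2 mm. A picture is of the moment at which its call begins: read the wrist's pose just before it. calibration takes no time and is no camera call.
- robot.sign_off(): hands the job in; it is judged then, once.
The state is a dict: "t": time; "joint_pos": joint angles; "dq": joint speeds; "joint_torque": joint torques, N m; "ee_pos": TCP position; "ee_rot": TCP orientation; "wrist_force": force on the tool from outside, world axes, zero at the start; "moment": the same for the moment, N m; "opening": finger opening in m; "grasp_force": force on a finger pad.
Only numpy, scipy, OpenCV 4.12 (cv2) and the standard library are available. Lean on these libraries where they do the work, as an engineer would, in place of code of your own. Each camera call takes 0.05 s, during which the arm holds its last target. There are 200 camera calls.

## Working session

There is one attempt and no reset: what is moved stays moved. The work goes in short steps, Python scripts to look and compute and a tool call to move; the robot and the scene stay as the last step left them, time stands still between calls to the robot, and variables do not carry over. Pictures are saved under pics/ and viewed, at most 14 in all, crops included, and the job is handed in when it is done.

Besides the shell and the picture viewer there is one more tool, called after ">>>" as name(argument=value, ...) on one line, values as JSON. send_rows: Moves the arm, as the interface text tells. Its arguments: {"type":"object","properties":{"plan":{"type":"array"},"grip_force":{"type":"number"}},"required":["plan"]}

```bash
mkdir -p pics; ls
python3 - <<'E'
from workcell import robot, vision
import cv2, json
s=robot.read_state(); print({k:s[k] for k in('t','ee_pos','ee_rot','opening','wrist_force')})
for n in('top','side'):
    c=vision.calibration(n); print(n,c)
    cv2.imwrite(f'pics/{n}0.png',vision.snapshot(n)[:,:,::-1])
print(vision.calibration('wrist'))
E
```

```text
pics
{'t': 0.0, 'ee_pos': array([0.17496851, 0.62549036, 0.30285689]), 'ee_rot': array([ 1.35941760e-01,  9.90716335e-01, -9.89024099e-04, -5.96438385e-05]), 'opening': 0.08546209575135322, 'wrist_force': array([0.0590235 , 0.3145229 , 0.78041974])}
top {'fx': 407.2514431831512, 'fy': 407.2514431831512, 'cx': 319.6643821088173, 'cy': 198.10019005157284, 'D': array([-0.01197786,  0.        ,  0.        ,  0.        ,  0.        ]), 'rvec': array([ 2.16856807, -2.17942796,  0.1254555 ]), 'tvec': array([-0.03789242,  0.52702411,  0.97134296])}
side {'fx': 394.78502824194464, 'fy': 394.78502824194464, 'cx': 321.6935937033661, 'cy': 201.6785023521804, 'D': array([-0.09085333,  0.        ,  0.        ,  0.        ,  0.        ]), 'rvec': array([ 2.12937069, -0.48191481,  0.26286173]), 'tvec': array([-0.4560733 ,  0.1989976 ,  0.74574066])}
{'fx': 288.09651190565813, 'fy': 288.09651190565813, 'cx': 322.1077286187888, 'cy': 199.04257646858713, 'D': array([-0.00090386,  0.        ,  0.        ,  0.        ,  0.        ]), 'tool_from_camera': array([[ 1.41947431e-03, -9.54815656e-01, -2.97195304e-01,
         7.47094213e-02],
       [ 9.99998894e-01,  1.22332044e-03,  8.46000004e-04,
         1.04167383e-04],
       [-4.44208958e-04, -2.97196176e-01,  9.54816336e-01,
        -7.03806898e-02],
       [ 0.00000000e+00,  0.00000000e+00,  0.00000000e+00,
         1.00000000e+00]])}
```

View pics/top0.png

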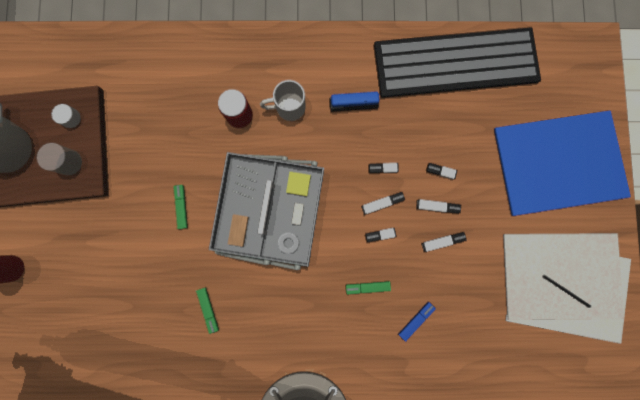

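View pics/side0.png

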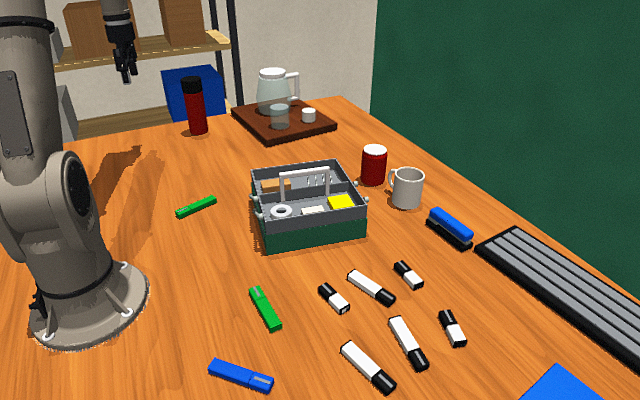

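The top view shows six white/black markers on the desk. The long ones are at (384,203), (439,207) and (444,242). The short ones are at (384,168), (441,171) and (381,236). The green and blue pens at (368,288), (180,206), (207,310) and (417,321) are look-alikes. The tray is shut, with its handle near (265,207).

```bash
cat > h.py <<'E'
from workcell import robot, vision
import cv2, numpy as np
from scipy.spatial.transform import Rotation as R
def cam(name):
    c=vision.calibration(name); K=np.array([[c['fx'],0,c['cx']],[0,c['fy'],c['cy']],[0,0,1]])
    if name=='wrist':
        s=robot.read_state(); T=np.eye(4); T[:3,:3]=R.from_quat(s['ee_rot']).as_matrix(); T[:3,3]=s['ee_pos']
        T=T@c['tool_from_camera']; Rw=T[:3,:3]; o=T[:3,3]
    else:
        Rw=cv2.Rodrigues(c['rvec'])[0].T; o=-Rw@c['tvec']
    return K,c['D'],Rw,o
def px2w(cm,pts,z):
    K,D,Rw,o=cm
    u=cv2.undistortPoints(np.array(pts,float).reshape(-1,1,2),K,D).reshape(-1,2)
    d=np.c_[u,np.ones(len(u))]@Rw.T
    return o+d*((z-o[2])/d[:,2])[:,None]
def w2px(cm,P):
    K,D,Rw,o=cm
    return cv2.projectPoints(np.array(P,float).reshape(-1,3),cv2.Rodrigues(Rw.T)[0],-Rw.T@o,K,D)[0].reshape(-1,2)
def markers(img,cm,zt=0.016,lo=55,roi=None):
    """grey blobs -> list of (xy centre, yaw of long axis, length,width) at silhouettes' height"""
    g=(img.max(2).astype(int)-img.min(2)<28).astype(np.uint8)
    if roi is not None:
        m=np.zeros_like(g); a,b,c,d=roi; m[b:d,a:c]=1; g*=m
    g=cv2.morphologyEx(g,cv2.MORPH_CLOSE,np.ones((3,3),np.uint8))
    out=[]
    for c in cv2.findContours(g,cv2.RETR_EXTERNAL,cv2.CHAIN_APPROX_NONE)[0]:
        if cv2.contourArea(c)<60: continue
        w=px2w(cm,c.reshape(-1,2),zt*0.7)[:,:2]
        (cx,cy),(a,b),ang=cv2.minAreaRect((w*1000).astype(np.float32))
        if a<b: a,b,ang=b,a,ang+90
        out.append((cx,cy,(ang+90)%180-90,a,b,c.reshape(-1,2).mean(0).round(0)))
    return out
def tool(dw):
    """world shift -> tool-axes shift"""
    return R.from_quat(robot.read_state()['ee_rot']).inv().apply(dw)
E
python3 - <<'E'
from h import *
im=vision.snapshot('top'); cm=cam('top')
print(cm[3])
for m in markers(im,cm,roi=(345,150,480,270)): print(*[np.round(v,1) for v in m])
c=im[145:280,205:345]; cv2.imwrite('pics/box.png',cv2.resize(c,None,fx=4.4,fy=4.4,interpolation=cv2.INTER_CUBIC)[:,:,::-1])
c=im[150:265,350:475]; cv2.imwrite('pics/mk.png',cv2.resize(c,None,fx=5,fy=5,interpolation=cv2.INTER_CUBIC)[:,:,::-1])
E
```

```text
[ 0.42387123 -0.0282883   1.02089683]
419.3 -347.6 -75.7 110.3 24.1 [444. 241.]
436.7 -190.4 -79.1 74.2 23.2 [380. 235.]
506.9 -337.3 82.9 109.5 25.6 [438. 206.]
516.0 -198.7 -71.9 108.2 24.4 [383. 203.]
596.4 -347.6 75.6 75.4 26.2 [441. 171.]
605.3 -200.7 89.8 71.1 23.0 [383. 168.]
```

View pics/box.png

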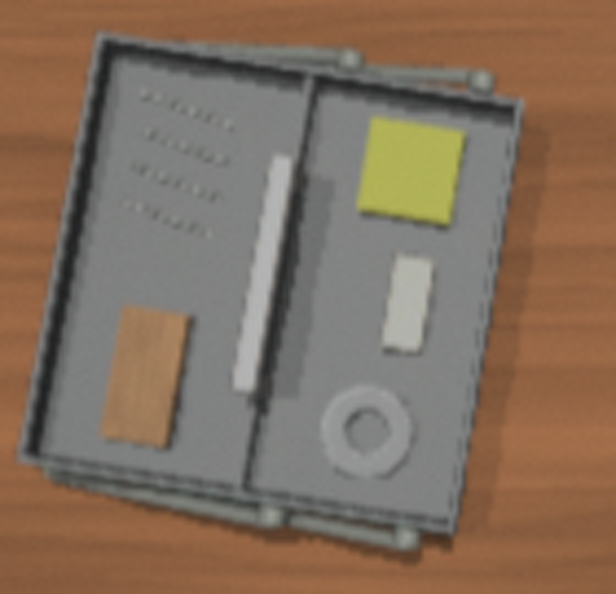

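View pics/mk.png

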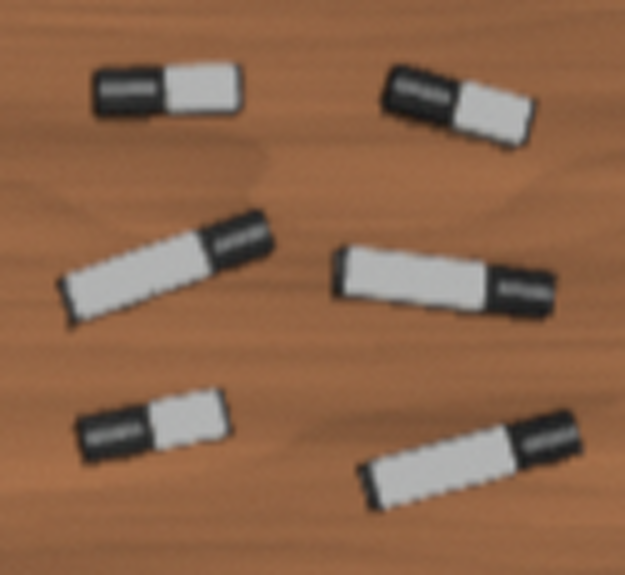

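The enlarged crops confirm the six white/black pens, and detection gives lengths of 110/75 mm and widths of about 24 mm. In the box crop the tray corners are at (103,36), (523,102), (452,533) and (22,460), and the handle ends are at (282,155) and (243,390).

Run:
```python
from h import *
cm=cam('top'); f=lambda p:np.array(p,float)/4.4+[205,145]-0.4
C=px2w(cm,f([(103,36),(523,102),(452,533),(22,460)]),0.093)
H=px2w(cm,f([(282,155),(243,390)]),0.136)
print(C.round(4),C.mean(0),H.round(4),H.mean(0))
d=lambda a,b:(np.degrees(np.arctan2(*(C[a]-C[b])[[1,0]])),np.linalg.norm(C[a]-C[b]))
print(d(0,3),d(1,2),d(0,1),d(3,2)); h=H[0]-H[1];print(np.degrees(np.arctan2(h[1],h[0])),np.linalg.norm(h))
s=robot.read_state(); y=np.degrees(np.arctan2(*R.from_quat(s['ee_rot']).as_matrix()[[1,0],1])); print('tool y az',y)
print(tool(np.array([*(H.mean(0)[:2]),0.30])-s['ee_pos']))
```

```text
[[ 0.6264  0.1717  0.093 ]
 [ 0.5904 -0.0489  0.093 ]
 [ 0.367  -0.0111  0.093 ]
 [ 0.4053  0.2093  0.093 ]] [0.49726994 0.08027026 0.093     ] [[0.5563 0.0723 0.136 ]
 [0.4398 0.0906 0.136 ]] [0.49805372 0.08148272 0.136     ]
(np.float64(-9.657446583789046), np.float64(0.2242140335627656)) (np.float64(-9.608254226656928), np.float64(0.226528851131807)) (np.float64(80.73798637505143), np.float64(0.22351270015425392)) (np.float64(80.14478693614423), np.float64(0.2237032001174697))
-8.923079250513933 0.11800213563290618
tool y az 74.3710409763656
[-0.45768586 -0.43696482  0.00379336]
```

>>> send_rows(plan=[-0.458, -0.437, 0.0, 0, 0, -0.108, 0.085, -0.458, -0.437, 0.0, 0, 0, -0.108, 0.085, -0.458, -0.437, 0.0, 0, 0, -0.108, 0.085, -0.458, -0.437, 0.0, 0, 0, -0.108, 0.085, -0.458, -0.437, 0.0, 0, 0, -0.108, 0.085, -0.458, -0.437, 0.0, 0, 0, -0.108, 0.085, -0.458, -0.437, 0.0, 0, 0, -0.108, 0.085, -0.458, -0.437, 0.0, 0, 0, -0.108, 0.085, -0.458, -0.437, 0.0, 0, 0, -0.108, 0.085, -0.458, -0.437, 0.0, 0, 0, -0.108, 0.085, -0.458, -0.437, 0.0, 0, 0, -0.108, 0.085, -0.458, -0.437, 0.0, 0, 0, -0.108, 0.085])

```text
t: 1.35
ee_pos: [0.4821, 0.1083, 0.304]
ee_rot: [0.082, 0.997, 0.0, 0.0]
wrist_force: [1.1, 1.3, -0.5]
opening: 0.0851
grasp_force: 0.0
```

```bash
cat > look.py <<'E'
from h import *
import sys
s=robot.read_state(); M=R.from_quat(s['ee_rot']).as_matrix()
print(s['t'],s['ee_pos'].round(4),'az',np.degrees(np.arctan2(M[1,1],M[0,1])).round(2),s['opening'],s['joint_pos'].round(2))
cm=cam('wrist'); im=vision.snapshot('wrist'); cv2.imwrite(f'pics/{sys.argv[1]}.png',im[:,:,::-1]); np.save('cm.npy',np.array(cm,dtype=object),allow_pickle=True)
E
python3 look.py w1
```

```text
1.35 [0.4821 0.1083 0.304 ] az 80.58 0.08508878308160847 [-0.7   0.12  0.43  1.91 -0.06  1.12  1.16]
```

View pics/w1.png

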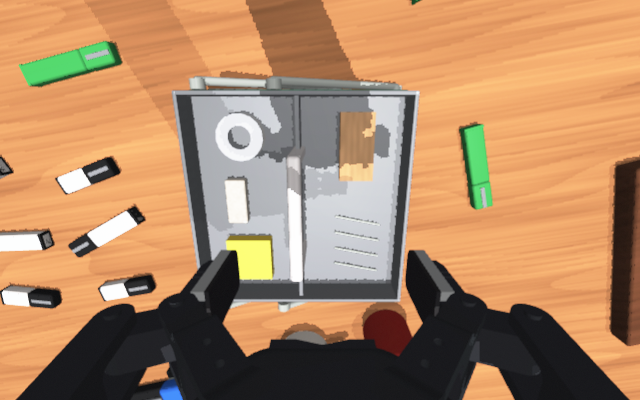

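The wrist view shows the handle bar from (295,150) to (300,282) and the tray corners at (174,92), (418,92), (400,299) and (208,301). The fingers straddle it.

Run:
```python
from h import *
cm=np.load('cm.npy',allow_pickle=True)
H=px2w(cm,[(295,151),(296.5,281)],0.136); C=px2w(cm,[(174,92),(418,92),(400,299),(208,301)],0.093)
print(H,H.mean(0),C.round(4),C.mean(0))
h=H[1]-H[0];print(np.degrees(np.arctan2(h[1],h[0])),np.linalg.norm(h))
for a,b in((3,0),(2,1),(1,0),(2,3)):
  d=C[a]-C[b];print(np.degrees(np.arctan2(d[1],d[0])),np.linalg.norm(d))
s=robot.read_state()
for q in(H.mean(0),[.4977,.081]): print(tool([q[0]-s['ee_pos'][0],q[1]-s['ee_pos'][1],0.183-s['ee_pos'][2]]))
```

```text
[[0.43712707 0.09334315 0.136     ]
 [0.55823461 0.07137312 0.136     ]] [0.49768084 0.08235814 0.136     ] [[ 0.3714 -0.0108  0.093 ]
 [ 0.4077  0.21    0.093 ]
 [ 0.6279  0.1752  0.093 ]
 [ 0.5947 -0.0428  0.093 ]] [0.50043231 0.08289627 0.093     ]
-10.282168807295909 0.1230841974465364
-8.173055481320972 0.22557222935172866
-8.97770278345417 0.22296622163335347
80.65724684809298 0.223719657266692
81.32322920877779 0.22055038384507974
[-0.01375957 -0.01373322  0.12165082]
[-0.01401686 -0.01506688  0.12165867]
```

>>> send_rows(plan=[-0.014, -0.014, 0.03, 0, 0, 0, 0.06, -0.014, -0.014, 0.07, 0, 0, 0, 0.06, -0.014, -0.014, 0.1, 0, 0, 0, 0.05, -0.014, -0.014, 0.121, 0, 0, 0, 0.05, -0.014, -0.014, 0.121, 0, 0, 0, 0.03, -0.014, -0.014, 0.121, 0, 0, 0, 0.0, -0.014, -0.014, 0.121, 0, 0, 0, 0.0, -0.014, -0.014, 0.121, 0, 0, 0, 0.0, -0.014, -0.014, 0.121, 0, 0, 0, 0.0], grip_force=60)

```text
t: 2.3
ee_pos: [0.4897, 0.0843, 0.1833]
ee_rot: [0.085, 0.996, -0.007, -0.004]
wrist_force: [-9.7, -20.0, 9.3]
opening: 0.011
grasp_force: 59.7
```

>>> send_rows(plan=[0, 0.007, -0.011, 0, 0, 0, 0, 0, 0.015, -0.021, 0, 0, 0, 0, 0, 0.024, -0.031, 0, 0, 0, 0, 0, 0.034, -0.04, 0, 0, 0, 0, 0, 0.044, -0.048, 0, 0, 0, 0, 0, 0.055, -0.055, 0, 0, 0, 0, 0, 0.067, -0.061, 0, 0, 0, 0, 0, 0.079, -0.066, 0, 0, 0, 0, 0, 0.091, -0.07, 0, 0, 0, 0, 0, 0.104, -0.073, 0, 0, 0, 0, 0, 0.117, -0.074, 0, 0, 0, 0, 0, 0.13, -0.075, 0, 0, 0, 0], grip_force=80)

```text
t: 3.5
ee_pos: [0.5124, 0.2221, 0.2568]
ee_rot: [0.082, 0.997, -0.001, -0.002]
wrist_force: [-1.6, -2.6, -13.9]
opening: 0.0105
grasp_force: 79.3
```

>>> send_rows(plan=[0, 0.013, 0.001, 0, 0, 0, 0, 0, 0.026, 0.002, 0, 0, 0, 0, 0, 0.039, 0.005, 0, 0, 0, 0, 0, 0.051, 0.009, 0, 0, 0, 0, 0, 0.063, 0.014, 0, 0, 0, 0, 0, 0.075, 0.02, 0, 0, 0, 0, 0, 0.086, 0.027, 0, 0, 0, 0, 0, 0.096, 0.035, 0, 0, 0, 0, 0, 0.106, 0.044, 0, 0, 0, 0, 0, 0.115, 0.054, 0, 0, 0, 0, 0, 0.123, 0.064, 0, 0, 0, 0, 0, 0.13, 0.075, 0, 0, 0, 0])

```text
t: 4.7
ee_pos: [0.5332, 0.3409, 0.1801]
ee_rot: [0.084, 0.996, -0.011, -0.006]
wrist_force: [-23.9, -35.9, 63.6]
opening: 0.0109
grasp_force: 90.8
```

>>> send_rows(plan=[0, 0, 0, 0, 0, 0, 0.02, 0, 0, 0, 0, 0, 0, 0.04, 0, 0, 0, 0, 0, 0, 0.05, 0, 0, -0.05, 0, 0, 0, 0.05, 0, 0, -0.1, 0, 0, 0, 0.05, 0, 0, -0.13, 0, 0, 0, 0.05], grip_force=40)

```text
t: 5.3
ee_pos: [0.5381, 0.3532, 0.3195]
ee_rot: [0.082, 0.997, 0.004, 0.004]
wrist_force: [0.1, 0.4, -0.9]
opening: 0.0496
grasp_force: 0.0
```

Run:
```python
from h import *
im=vision.snapshot('top'); cm=cam('top')
for m in markers(im,cm,roi=(335,140,490,270)): print(*[np.round(v,1) for v in m])
cv2.imwrite('pics/t2.png',im[:,:,::-1])
s=robot.read_state(); M=R.from_quat(s['ee_rot']).as_matrix()
print(s['t'],s['ee_pos'].round(4),'az',np.degrees(np.arctan2(M[1,1],M[0,1])).round(2),s['opening'],s['joint_pos'].round(2))
```

```text
419.4 -347.5 -75.4 110.3 23.8 [444. 241.]
437.2 -190.4 -80.1 74.1 23.1 [380. 235.]
506.8 -337.3 83.0 109.5 25.3 [438. 206.]
516.0 -198.7 -71.9 108.2 24.4 [383. 203.]
596.3 -347.9 75.6 74.6 26.2 [441. 171.]
605.3 -200.7 89.8 71.1 23.0 [383. 168.]
5.35 [0.5397 0.354  0.3242] az 80.63 0.04986629249076607 [-0.91  0.39  0.35  1.54 -0.14  1.22  0.88]
```

View pics/t2.png

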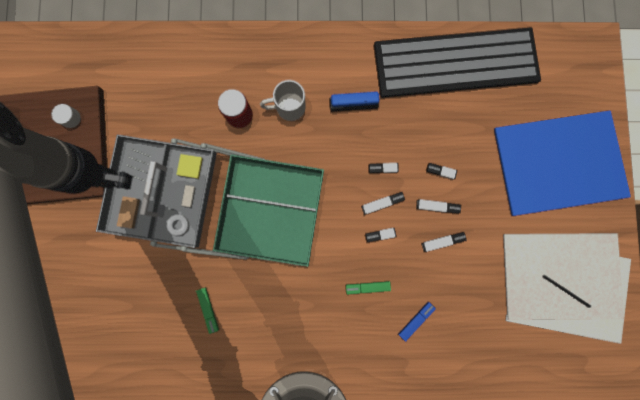

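The tray is fully open over to the left, with both bays visible and the partition running from (228,194) to (316,209). The markers haven't moved.

```bash
cat > plan.py <<'E'
from h import *
import sys
B=np.array([.498,.082]); yaw=np.radians(-9.4)
def box(x,y): return B+[x*np.cos(yaw)-y*np.sin(yaw), x*np.sin(yaw)+y*np.cos(yaw)]
def rel(p0,a0,p1,a1):
    """tool facing down with tool-y azimuth a (deg): shift in tool axes, and rz"""
    a=np.radians(a0); y=np.array([np.cos(a),np.sin(a),0]); z=np.array([0,0,-1]); d=np.array(p1)-p0
    return (d@np.cross(y,z)).round(4),(d@y).round(4),(d@z).round(4),np.radians(-(a1-a0)).round(3)
SLOT={'s':0.067,'l':-0.048}
def scan():
    im=vision.snapshot('top'); cm=cam('top')
    ms=[m for m in markers(im,cm,roi=(335,130,495,285)) if m[4]>18 and m[4]<32]
    for i,m in enumerate(ms): print(i,*[np.round(v,1) for v in m])
    for _ in range(2): im=vision.snapshot('top')
    s=robot.read_state(); M=R.from_quat(s['ee_rot']).as_matrix()
    print(s['t'],s['ee_pos'].round(4),'az',np.degrees(np.arctan2(M[1,1],M[0,1])).round(2),'open',round(s['opening'],4),'dq',abs(s['dq']).max().round(3),s['joint_pos'].round(2))
    return ms,s['ee_pos'],np.degrees(np.arctan2(M[1,1],M[0,1]))
def chain(near,slot):
    ms,p,a=scan(); m=min(ms,key=lambda m:np.hypot(m[0]-near[0],m[1]-near[1])); kind='l' if m[3]>92 else 's'
    az=m[2]+90; az=(az+60)%180-60
    P1=[m[0]/1e3,m[1]/1e3,.2]; S=[*box(SLOT[kind],slot/1e3),.2]
    print('target',[round(float(v),1) for v in m[:5]],kind,'pick az',az); print('fly',*rel(p,a,P1,az)); print('pick: down .124'); print('to slot',*rel(P1,az,S,80.6),'down .115')
if __name__=='__main__': chain([float(v) for v in sys.argv[1:3]],float(sys.argv[3]))
E
python3 plan.py 605 -200 -55
python3 - <<'E'
from plan import *
print(robot.finger_overhang)
cm=cam('top'); print(w2px(cm,[[*box(.019,y),.03] for y in(.11,-.11)]).round(1))
E
```

```text
0 419.4 -347.7 -75.7 110.0 23.8 [444. 241.]
1 437.2 -190.4 -80.1 74.1 23.1 [380. 235.]
2 506.8 -337.3 83.0 109.5 25.3 [438. 206.]
3 516.0 -198.7 -71.9 108.2 24.4 [383. 203.]
4 596.7 -348.0 73.8 74.5 26.2 [441. 171.]
5 605.3 -200.7 89.8 71.1 23.0 [383. 168.]
5.5 [0.5367 0.3524 0.3153] az 80.64 open 0.0501 dq 0.054 [-0.91  0.39  0.35  1.55 -0.14  1.22  0.88]
target [605.3, -200.7, 89.8, 71.1, 23.0] s pick az -0.19121551513671875
fly -0.1576 -0.5346 0.1153 1.411
pick: down .124
to slot 0.2173 -0.0509 0.0 -1.41 down .115
0.0726
[[226.4 195.2]
 [315.3 209.5]]
```

>>> send_rows(plan=[-0.158, -0.535, 0.115, 0, 0, 1.411, 0.05, -0.158, -0.535, 0.115, 0, 0, 1.411, 0.05, -0.158, -0.535, 0.115, 0, 0, 1.411, 0.05, -0.158, -0.535, 0.115, 0, 0, 1.411, 0.05, -0.158, -0.535, 0.115, 0, 0, 1.411, 0.05, -0.158, -0.535, 0.115, 0, 0, 1.411, 0.05, -0.158, -0.535, 0.115, 0, 0, 1.411, 0.05, -0.158, -0.535, 0.115, 0, 0, 1.411, 0.05, -0.158, -0.535, 0.115, 0, 0, 1.411, 0.05, -0.158, -0.535, 0.115, 0, 0, 1.411, 0.05, -0.158, -0.535, 0.115, 0, 0, 1.411, 0.05, -0.158, -0.535, 0.115, 0, 0, 1.411, 0.05])

```text
t: 6.7
ee_pos: [0.6025, -0.2089, 0.1961]
ee_rot: [0.711, 0.703, -0.002, 0.001]
wrist_force: [-0.1, 0.5, 0.3]
opening: 0.0496
grasp_force: 0.0
```

>>> send_rows(plan=[0, 0, 0, 0, 0, 0, 0.05, 0, 0, 0, 0, 0, 0, 0.05])

```text
t: 6.9
ee_pos: [0.604, -0.2023, 0.1968]
ee_rot: [0.709, 0.705, -0.0, -0.001]
wrist_force: [0.1, 0.5, 0.1]
opening: 0.0501
grasp_force: 0.0
```

```bash
python3 plan.py 605 -200 -55; python3 look.py w2
```

```text
0 419.4 -347.7 -75.7 110.0 23.8 [444. 241.]
7.05 [ 0.6045 -0.2007  0.1976] az -0.1 open 0.0498 dq 0.006 [-0.25  0.57  0.71  1.69 -0.42  1.03  0.6 ]
target [419.4, -347.7, -75.7, 110.0, 23.8] l pick az 14.267716407775879
fly -0.1473 -0.1848 -0.0024 -0.251
pick: down .124
to slot 0.366 0.116 0.0 -1.158 down .115
7.05 [ 0.6045 -0.2007  0.1976] az -0.1 0.04978992741063976 [-0.25  0.57  0.71  1.69 -0.42  1.03  0.6 ]
```

View pics/w2.png

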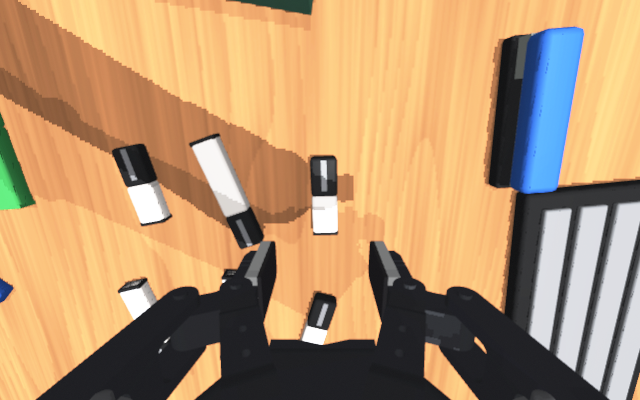

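The pen sits at (324,195), centred between the fingers, so I'm picking it.

>>> send_rows(plan=[0, 0, 0.045, 0, 0, 0, 0.05, 0, 0, 0.09, 0, 0, 0, 0.05, 0, 0, 0.121, 0, 0, 0, 0.05, 0, 0, 0.121, 0, 0, 0, 0.05, 0, 0, 0.121, 0, 0, 0, 0, 0, 0, 0.121, 0, 0, 0, 0, 0, 0, 0.121, 0, 0, 0, 0, 0, 0, 0.121, 0, 0, 0, 0, 0, 0, 0.08, 0, 0, 0, 0, 0, 0, 0.03, 0, 0, 0, 0, 0, 0, 0, 0, 0, 0, 0, 0, 0, 0, 0, 0, 0, 0], grip_force=50)

```text
t: 8.3
ee_pos: [0.6064, -0.2049, 0.204]
ee_rot: [0.709, 0.705, 0.003, 0.005]
wrist_force: [-0.6, -1.8, 0.3]
opening: 0.0225
grasp_force: 50.4
```

>>> send_rows(plan=[0, 0, 0, 0, 0, 0, 0])

```text
t: 8.4
ee_pos: [0.6041, -0.203, 0.1989]
ee_rot: [0.709, 0.705, 0.001, 0.001]
wrist_force: [-0.5, 0.1, 0.4]
opening: 0.0222
grasp_force: 50.4
```

Run:
```python
from plan import *
ms,p,a=scan(); print('fly',*rel(p,a,[*box(.067,-.055),.2],80.6))
cm=cam('wrist'); im=vision.snapshot('wrist'); cv2.imwrite('pics/w3.png',im[:,:,::-1])
```

```text
0 419.4 -347.5 -75.4 110.3 23.8 [444. 241.]
8.55 [ 0.603  -0.2025  0.1963] az -0.27 open 0.0226 dq 0.007 [-0.25  0.57  0.71  1.7  -0.42  1.03  0.6 ]
fly 0.219 -0.0489 -0.0037 -1.412
```

View pics/w3.png

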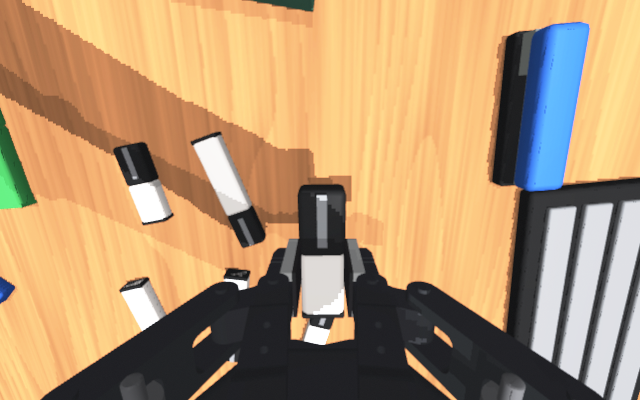

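>>> send_rows(plan=[0.219, -0.049, -0.004, 0, 0, -1.412, 0, 0.219, -0.049, -0.004, 0, 0, -1.412, 0, 0.219, -0.049, -0.004, 0, 0, -1.412, 0, 0.219, -0.049, -0.004, 0, 0, -1.412, 0, 0.219, -0.049, -0.004, 0, 0, -1.412, 0, 0.219, -0.049, -0.004, 0, 0, -1.412, 0, 0.219, -0.049, -0.004, 0, 0, -1.412, 0, 0.219, -0.049, -0.004, 0, 0, -1.412, 0, 0.219, -0.049, -0.004, 0, 0, -1.412, 0, 0.219, -0.049, -0.004, 0, 0, -1.412, 0, 0.219, -0.049, -0.004, 0, 0, -1.412, 0, 0.219, -0.049, -0.004, 0, 0, -1.412, 0])

```text
t: 9.8
ee_pos: [0.5555, 0.016, 0.2012]
ee_rot: [0.083, 0.997, -0.0, -0.001]
wrist_force: [-0.2, -0.5, -0.9]
opening: 0.0223
grasp_force: 50.4
```

>>> send_rows(plan=[0, 0, 0, 0, 0, 0, 0])

```text
t: 9.9
ee_pos: [0.5557, 0.0161, 0.2014]
ee_rot: [0.082, 0.997, -0.0, -0.0]
wrist_force: [-0.3, 0.5, -0.5]
opening: 0.0223
grasp_force: 50.4
```

```bash
python3 - <<'E'
from plan import *
ms,p,a=scan(); print('fix',*rel(p,a,[*box(.067,-.055),.084],80.6))
E
python3 look.py w4
```

```text
0 419.4 -347.5 -75.7 110.3 23.8 [444. 241.]
1 437.2 -190.4 -80.1 74.1 23.1 [380. 235.]
2 506.8 -337.3 83.0 109.5 25.3 [438. 206.]
3 516.0 -198.7 -71.9 108.2 24.4 [383. 203.]
4 596.3 -347.9 75.6 74.6 26.2 [441. 171.]
10.05 [0.5559 0.0162 0.2018] az 80.6 open 0.0225 dq 0.002 [-0.43  0.36  0.41  1.88 -0.17  0.93  1.46]
fix 0.0009 0.0005 0.1178 -0.0
10.05 [0.5559 0.0162 0.2018] az 80.6 0.022531616826426626 [-0.43  0.36  0.41  1.88 -0.17  0.93  1.46]
```

View pics/w4.png

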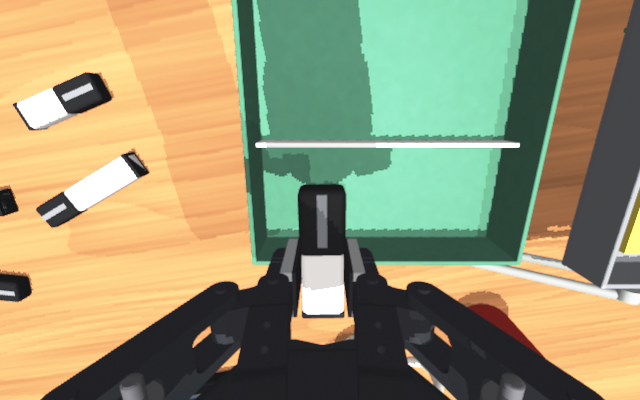

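The pen hangs level over the narrow bay, with the partition at row 145, so I'm lowering it.

>>> send_rows(plan=[0.001, 0, 0.05, 0, 0, 0, 0, 0.001, 0, 0.09, 0, 0, 0, 0, 0.001, 0, 0.118, 0, 0, 0, 0, 0.001, 0, 0.118, 0, 0, 0, 0, 0.001, 0, 0.118, 0, 0, 0, 0, 0.001, 0, 0.118, 0, 0, 0, 0.036, 0.001, 0, 0.118, 0, 0, 0, 0.036, 0.001, 0, 0.08, 0, 0, 0, 0.036, 0.001, 0, 0.04, 0, 0, 0, 0.036, 0.001, 0, 0, 0, 0, 0, 0.036, 0.001, 0, 0, 0, 0, 0, 0.036])

```text
t: 11.2
ee_pos: [0.5586, 0.0161, 0.2083]
ee_rot: [0.082, 0.997, 0.002, 0.006]
wrist_force: [0.9, 0.4, 0.3]
opening: 0.0363
grasp_force: 0.0
```

```bash
python3 plan.py 437 -190 0
```

```text
0 419.3 -347.5 -75.7 110.3 23.9 [444. 241.]
1 437.1 -190.4 -79.8 74.1 23.1 [380. 235.]
2 506.8 -337.3 83.0 109.5 25.3 [438. 206.]
3 516.0 -198.7 -71.9 108.2 24.4 [383. 203.]
4 596.7 -348.0 73.8 74.5 26.2 [441. 171.]
11.35 [0.5546 0.0164 0.2021] az 80.63 open 0.036 dq 0.026 [-0.44  0.36  0.41  1.89 -0.18  0.93  1.46]
target [437.1, -190.4, -79.8, 74.1, 23.1] s pick az 10.174996376037598
fly 0.0823 -0.2232 0.0021 1.23
pick: down .124
to slot 0.2349 0.1712 0.0 -1.229 down .115
```

>>> send_rows(plan=[0.082, -0.223, 0.002, 0, 0, 1.23, 0.05, 0.082, -0.223, 0.002, 0, 0, 1.23, 0.05, 0.082, -0.223, 0.002, 0, 0, 1.23, 0.05, 0.082, -0.223, 0.002, 0, 0, 1.23, 0.05, 0.082, -0.223, 0.002, 0, 0, 1.23, 0.05, 0.082, -0.223, 0.002, 0, 0, 1.23, 0.05, 0.082, -0.223, 0.002, 0, 0, 1.23, 0.05, 0.082, -0.223, 0.002, 0, 0, 1.23, 0.05, 0.082, -0.223, 0.002, 0, 0, 1.23, 0.05, 0.082, -0.223, 0.002, 0, 0, 1.23, 0.05, 0.082, -0.223, 0.002, 0, 0, 1.23, 0.05, 0.082, -0.223, 0.002, 0, 0, 1.23, 0.05])

```text
t: 12.55
ee_pos: [0.4376, -0.1902, 0.1997]
ee_rot: [0.641, 0.767, -0.0, -0.0]
wrist_force: [0.4, 0.3, 0.7]
opening: 0.0501
grasp_force: 0.0
```

>>> send_rows(plan=[0, 0, 0.045, 0, 0, 0, 0.05, 0, 0, 0.09, 0, 0, 0, 0.05, 0, 0, 0.124, 0, 0, 0, 0.05, 0, 0, 0.124, 0, 0, 0, 0.05, 0, 0, 0.124, 0, 0, 0, 0, 0, 0, 0.124, 0, 0, 0, 0, 0, 0, 0.124, 0, 0, 0, 0, 0, 0, 0.124, 0, 0, 0, 0, 0, 0, 0.08, 0, 0, 0, 0, 0, 0, 0.03, 0, 0, 0, 0, 0, 0, 0, 0, 0, 0, 0, 0, 0, 0, 0, 0, 0, 0])

```text
t: 13.75
ee_pos: [0.4403, -0.1914, 0.2044]
ee_rot: [0.642, 0.767, 0.003, 0.004]
wrist_force: [-0.4, 0.6, -0.5]
opening: 0.0227
grasp_force: 49.6
```

```bash
cat > slot.py <<'E'
from plan import *
ms,p,a=scan(); x,y=map(float,sys.argv[1:]); print('to slot',*rel(p,a,[*box(x/1e3,y/1e3),.2],80.6))
E
python3 slot.py 67 0
```

```text
0 579.7 -320.9 73.6 74.4 25.3 [431. 177.]
13.9 [ 0.4373 -0.1897  0.1995] az 10.18 open 0.0227 dq 0.026 [-0.36  0.28  0.79  2.07 -0.26  0.89  0.75]
to slot 0.2342 0.1709 -0.0005 -1.229
```

>>> send_rows(plan=[0.234, 0.171, 0, 0, 0, -1.229, 0, 0.234, 0.171, 0, 0, 0, -1.229, 0, 0.234, 0.171, 0, 0, 0, -1.229, 0, 0.234, 0.171, 0, 0, 0, -1.229, 0, 0.234, 0.171, 0, 0, 0, -1.229, 0, 0.234, 0.171, 0, 0, 0, -1.229, 0, 0.234, 0.171, 0, 0, 0, -1.229, 0, 0.234, 0.171, 0, 0, 0, -1.229, 0, 0.234, 0.171, 0, 0, 0, -1.229, 0, 0.234, 0.171, 0, 0, 0, -1.229, 0, 0.234, 0.171, 0, 0, 0, -1.229, 0, 0.234, 0.171, 0, 0, 0, -1.229, 0])

```text
t: 15.1
ee_pos: [0.5646, 0.0698, 0.1996]
ee_rot: [0.083, 0.997, -0.0, -0.0]
wrist_force: [0.6, 1.1, -0.3]
opening: 0.0229
grasp_force: 49.6
```

>>> send_rows(plan=[0, 0, 0.05, 0, 0, 0, 0, 0, 0, 0.09, 0, 0, 0, 0, 0, 0, 0.117, 0, 0, 0, 0, 0, 0, 0.117, 0, 0, 0, 0, 0, 0, 0.117, 0, 0, 0, 0, 0, 0, 0.117, 0, 0, 0, 0.036, 0, 0, 0.117, 0, 0, 0, 0.036, 0, 0, 0.08, 0, 0, 0, 0.036, 0, 0, 0.04, 0, 0, 0, 0.036, 0, 0, 0, 0, 0, 0, 0.036, 0, 0, 0, 0, 0, 0, 0.036])

```text
t: 16.2
ee_pos: [0.5685, 0.0702, 0.2062]
ee_rot: [0.083, 0.997, 0.002, 0.006]
wrist_force: [0.4, -0.4, 0.1]
opening: 0.0359
grasp_force: 0.0
```

```bash
python3 plan.py 580 -321 55
```

```text
0 419.4 -347.7 -75.4 109.9 23.8 [444. 241.]
1 507.0 -337.3 83.1 109.5 25.4 [438. 206.]
2 516.0 -198.7 -71.9 108.2 24.4 [383. 203.]
3 579.7 -320.9 73.6 74.4 25.3 [431. 177.]
16.35 [0.5644 0.0703 0.1999] az 80.57 open 0.0361 dq 0.026 [-0.52  0.38  0.41  1.86 -0.19  0.94  1.37]
target [579.7, -320.9, 73.6, 74.4, 25.3] s pick az -16.36670684814453
fly -0.0792 -0.3834 -0.0001 1.692
pick: down .124
to slot 0.4263 -0.1321 0.0 -1.692 down .115
```

>>> send_rows(plan=[-0.079, -0.383, 0, 0, 0, 1.692, 0.045, -0.079, -0.383, 0, 0, 0, 1.692, 0.045, -0.079, -0.383, 0, 0, 0, 1.692, 0.045, -0.079, -0.383, 0, 0, 0, 1.692, 0.045, -0.079, -0.383, 0, 0, 0, 1.692, 0.045, -0.079, -0.383, 0, 0, 0, 1.692, 0.045, -0.079, -0.383, 0, 0, 0, 1.692, 0.045, -0.079, -0.383, 0, 0, 0, 1.692, 0.045, -0.079, -0.383, 0, 0, 0, 1.692, 0.045, -0.079, -0.383, 0, 0, 0, 1.692, 0.045, -0.079, -0.383, 0, 0, 0, 1.692, 0.045, -0.079, -0.383, 0, 0, 0, 1.692, 0.045])

```text
t: 17.55
ee_pos: [0.5791, -0.3202, 0.1975]
ee_rot: [0.802, 0.597, -0.001, -0.002]
wrist_force: [0.3, 0.3, 0.3]
opening: 0.0447
grasp_force: 0.0
```

>>> send_rows(plan=[0, 0, 0, 0, 0, 0, 0.045, 0, 0, 0.045, 0, 0, 0, 0.045, 0, 0, 0.09, 0, 0, 0, 0.045, 0, 0, 0.124, 0, 0, 0, 0.045, 0, 0, 0.124, 0, 0, 0, 0.045, 0, 0, 0.124, 0, 0, 0, 0, 0, 0, 0.124, 0, 0, 0, 0, 0, 0, 0.124, 0, 0, 0, 0, 0, 0, 0.124, 0, 0, 0, 0, 0, 0, 0.08, 0, 0, 0, 0, 0, 0, 0.03, 0, 0, 0, 0, 0, 0, 0, 0, 0, 0, 0])

```text
t: 18.75
ee_pos: [0.5806, -0.3217, 0.2036]
ee_rot: [0.801, 0.599, 0.001, 0.002]
wrist_force: [0.3, -0.5, 0.2]
opening: 0.0225
grasp_force: 51.7
```

```bash
python3 slot.py 67 55
```

```text
18.9 [ 0.5809 -0.3215  0.2026] az -16.38 open 0.0223 dq 0.051 [-0.12  0.66  0.84  1.63 -0.54  1.1   0.58]
to slot 0.4265 -0.1334 0.0026 -1.693
```

>>> send_rows(plan=[0.426, -0.132, 0, 0, 0, -1.692, 0, 0.426, -0.132, 0, 0, 0, -1.692, 0, 0.426, -0.132, 0, 0, 0, -1.692, 0, 0.426, -0.132, 0, 0, 0, -1.692, 0, 0.426, -0.132, 0, 0, 0, -1.692, 0, 0.426, -0.132, 0, 0, 0, -1.692, 0, 0.426, -0.132, 0, 0, 0, -1.692, 0, 0.426, -0.132, 0, 0, 0, -1.692, 0, 0.426, -0.132, 0, 0, 0, -1.692, 0, 0.426, -0.132, 0, 0, 0, -1.692, 0, 0.426, -0.132, 0, 0, 0, -1.692, 0, 0.426, -0.132, 0, 0, 0, -1.692, 0])

```text
t: 20.1
ee_pos: [0.5721, 0.126, 0.1982]
ee_rot: [0.08, 0.997, -0.0, -0.002]
wrist_force: [0.2, -0.6, -0.4]
opening: 0.0225
grasp_force: 51.8
```

>>> send_rows(plan=[0, 0, 0, 0, 0, 0, 0, 0, 0, 0.05, 0, 0, 0, 0, 0, 0, 0.09, 0, 0, 0, 0, 0, 0, 0.117, 0, 0, 0, 0, 0, 0, 0.117, 0, 0, 0, 0, 0, 0, 0.117, 0, 0, 0, 0, 0, 0, 0.117, 0, 0, 0, 0.036, 0, 0, 0.117, 0, 0, 0, 0.036, 0, 0, 0.08, 0, 0, 0, 0.036, 0, 0, 0.04, 0, 0, 0, 0.036, 0, 0, 0, 0, 0, 0, 0.036, 0, 0, 0, 0, 0, 0, 0.036])

```text
t: 21.3
ee_pos: [0.5769, 0.1256, 0.206]
ee_rot: [0.083, 0.997, 0.002, 0.005]
wrist_force: [-0.0, 0.3, 0.2]
opening: 0.0357
grasp_force: 0.0
```

```bash
python3 plan.py 516 -199 -55
```

```text
0 419.4 -347.7 -75.7 110.0 23.8 [444. 241.]
1 506.8 -337.3 83.0 109.5 25.3 [438. 206.]
2 516.0 -198.7 -71.9 108.2 24.4 [383. 203.]
21.45 [0.5729 0.1254 0.1997] az 80.56 open 0.0358 dq 0.024 [-0.64  0.42  0.45  1.81 -0.22  0.96  1.31]
target [516.0, -198.7, -71.9, 108.2, 24.4] l pick az 18.13787078857422
fly 0.0031 -0.3291 -0.0003 1.09
pick: down .124
to slot 0.2458 0.0023 0.0 -1.09 down .115
```

>>> send_rows(plan=[0.003, -0.329, 0, 0, 0, 1.09, 0.05, 0.003, -0.329, 0, 0, 0, 1.09, 0.05, 0.003, -0.329, 0, 0, 0, 1.09, 0.05, 0.003, -0.329, 0, 0, 0, 1.09, 0.05, 0.003, -0.329, 0, 0, 0, 1.09, 0.05, 0.003, -0.329, 0, 0, 0, 1.09, 0.05, 0.003, -0.329, 0, 0, 0, 1.09, 0.05, 0.003, -0.329, 0, 0, 0, 1.09, 0.05, 0.003, -0.329, 0, 0, 0, 1.09, 0.05, 0.003, -0.329, 0, 0, 0, 1.09, 0.05, 0.003, -0.329, 0, 0, 0, 1.09, 0.05])

```text
t: 22.55
ee_pos: [0.5166, -0.1974, 0.1991]
ee_rot: [0.586, 0.81, -0.0, -0.001]
wrist_force: [-0.6, -0.3, -0.3]
opening: 0.05
grasp_force: 0.0
```

>>> send_rows(plan=[0, 0, 0.045, 0, 0, 0, 0.05, 0, 0, 0.09, 0, 0, 0, 0.05, 0, 0, 0.124, 0, 0, 0, 0.05, 0, 0, 0.124, 0, 0, 0, 0.05, 0, 0, 0.124, 0, 0, 0, 0, 0, 0, 0.124, 0, 0, 0, 0, 0, 0, 0.124, 0, 0, 0, 0, 0, 0, 0.124, 0, 0, 0, 0, 0, 0, 0.08, 0, 0, 0, 0, 0, 0, 0.03, 0, 0, 0, 0, 0, 0, 0, 0, 0, 0, 0, 0, 0, 0, 0, 0, 0, 0])

```text
t: 23.75
ee_pos: [0.5189, -0.2002, 0.2048]
ee_rot: [0.587, 0.81, 0.002, 0.004]
wrist_force: [1.1, 0.2, -0.5]
opening: 0.0225
grasp_force: 49.7
```

```bash
python3 slot.py -48 -55
```

```text
23.9 [ 0.516  -0.1982  0.1994] az 18.13 open 0.0226 dq 0.022 [-0.32  0.44  0.78  1.9  -0.37  0.96  0.95]
to slot 0.2453 0.0021 -0.0006 -1.09
```

>>> send_rows(plan=[0.245, 0.002, 0, 0, 0, -1.09, 0, 0.245, 0.002, 0, 0, 0, -1.09, 0, 0.245, 0.002, 0, 0, 0, -1.09, 0, 0.245, 0.002, 0, 0, 0, -1.09, 0, 0.245, 0.002, 0, 0, 0, -1.09, 0, 0.245, 0.002, 0, 0, 0, -1.09, 0, 0.245, 0.002, 0, 0, 0, -1.09, 0, 0.245, 0.002, 0, 0, 0, -1.09, 0, 0.245, 0.002, 0, 0, 0, -1.09, 0, 0.245, 0.002, 0, 0, 0, -1.09, 0, 0.245, 0.002, 0, 0, 0, -1.09, 0])

```text
t: 25.0
ee_pos: [0.4419, 0.0345, 0.1993]
ee_rot: [0.083, 0.997, -0.0, -0.001]
wrist_force: [0.1, -0.4, 0.9]
opening: 0.0225
grasp_force: 49.6
```

>>> send_rows(plan=[0, 0, 0, 0, 0, 0, 0, 0, 0, 0.05, 0, 0, 0, 0, 0, 0, 0.09, 0, 0, 0, 0, 0, 0, 0.117, 0, 0, 0, 0, 0, 0, 0.117, 0, 0, 0, 0, 0, 0, 0.117, 0, 0, 0, 0, 0, 0, 0.117, 0, 0, 0, 0.036, 0, 0, 0.117, 0, 0, 0, 0.036, 0, 0, 0.08, 0, 0, 0, 0.036, 0, 0, 0.04, 0, 0, 0, 0.036, 0, 0, 0, 0, 0, 0, 0.036, 0, 0, 0, 0, 0, 0, 0.036])

```text
t: 26.2
ee_pos: [0.4457, 0.0351, 0.205]
ee_rot: [0.082, 0.997, 0.003, 0.005]
wrist_force: [0.4, -0.2, 1.3]
opening: 0.0364
grasp_force: 0.0
```

```bash
python3 plan.py 419 -348 0
```

```text
0 419.4 -347.5 -75.4 110.3 23.8 [444. 241.]
1 506.8 -337.4 83.0 109.7 25.3 [438. 206.]
26.35 [0.4419 0.0349 0.2   ] az 80.58 open 0.0362 dq 0.029 [-0.72  0.17  0.6   2.14 -0.13  0.86  1.37]
target [419.4, -347.5, -75.4, 110.3, 23.8] l pick az 14.585474967956543
fly -0.0404 -0.381 -0.0 1.152
pick: down .124
to slot 0.4154 0.1404 0.0 -1.152 down .115
```

>>> send_rows(plan=[-0.04, -0.381, 0, 0, 0, 1.152, 0.05, -0.04, -0.381, 0, 0, 0, 1.152, 0.05, -0.04, -0.381, 0, 0, 0, 1.152, 0.05, -0.04, -0.381, 0, 0, 0, 1.152, 0.05, -0.04, -0.381, 0, 0, 0, 1.152, 0.05, -0.04, -0.381, 0, 0, 0, 1.152, 0.05, -0.04, -0.381, 0, 0, 0, 1.152, 0.05, -0.04, -0.381, 0, 0, 0, 1.152, 0.05, -0.04, -0.381, 0, 0, 0, 1.152, 0.05, -0.04, -0.381, 0, 0, 0, 1.152, 0.05, -0.04, -0.381, 0, 0, 0, 1.152, 0.05, -0.04, -0.381, 0, 0, 0, 1.152, 0.05])

```text
t: 27.55
ee_pos: [0.4197, -0.3458, 0.1992]
ee_rot: [0.611, 0.792, 0.001, -0.001]
wrist_force: [0.6, 0.9, 0.8]
opening: 0.05
grasp_force: 0.0
```

>>> send_rows(plan=[0, 0, 0.045, 0, 0, 0, 0.05, 0, 0, 0.09, 0, 0, 0, 0.05, 0, 0, 0.124, 0, 0, 0, 0.05, 0, 0, 0.124, 0, 0, 0, 0.05, 0, 0, 0.124, 0, 0, 0, 0, 0, 0, 0.124, 0, 0, 0, 0, 0, 0, 0.124, 0, 0, 0, 0, 0, 0, 0.124, 0, 0, 0, 0, 0, 0, 0.08, 0, 0, 0, 0, 0, 0, 0.03, 0, 0, 0, 0, 0, 0, 0, 0, 0, 0, 0, 0, 0, 0, 0, 0, 0, 0])

```text
t: 28.75
ee_pos: [0.4211, -0.3498, 0.2048]
ee_rot: [0.612, 0.791, 0.001, 0.005]
wrist_force: [-0.3, 0.1, -0.5]
opening: 0.0226
grasp_force: 50.1
```

```bash
python3 slot.py -48 0
```

```text
0 506.8 -337.3 82.9 109.5 25.2 [438. 206.]
28.9 [ 0.419  -0.3469  0.1994] az 14.58 open 0.0223 dq 0.023 [-0.09  0.47  0.91  1.92 -0.44  0.97  1.28]
to slot 0.4147 0.1406 -0.0006 -1.152
```

>>> send_rows(plan=[0.415, 0.14, 0, 0, 0, -1.152, 0, 0.415, 0.14, 0, 0, 0, -1.152, 0, 0.415, 0.14, 0, 0, 0, -1.152, 0, 0.415, 0.14, 0, 0, 0, -1.152, 0, 0.415, 0.14, 0, 0, 0, -1.152, 0, 0.415, 0.14, 0, 0, 0, -1.152, 0, 0.415, 0.14, 0, 0, 0, -1.152, 0, 0.415, 0.14, 0, 0, 0, -1.152, 0, 0.415, 0.14, 0, 0, 0, -1.152, 0, 0.415, 0.14, 0, 0, 0, -1.152, 0, 0.415, 0.14, 0, 0, 0, -1.152, 0, 0.415, 0.14, 0, 0, 0, -1.152, 0])

```text
t: 30.1
ee_pos: [0.4497, 0.0877, 0.199]
ee_rot: [0.083, 0.997, -0.001, -0.001]
wrist_force: [0.2, -0.3, 0.1]
opening: 0.0224
grasp_force: 50.0
```

>>> send_rows(plan=[0, 0, 0, 0, 0, 0, 0, 0, 0, 0.05, 0, 0, 0, 0, 0, 0, 0.09, 0, 0, 0, 0, 0, 0, 0.117, 0, 0, 0, 0, 0, 0, 0.117, 0, 0, 0, 0, 0, 0, 0.117, 0, 0, 0, 0, 0, 0, 0.117, 0, 0, 0, 0.036, 0, 0, 0.117, 0, 0, 0, 0.036, 0, 0, 0.08, 0, 0, 0, 0.036, 0, 0, 0.04, 0, 0, 0, 0.036, 0, 0, 0, 0, 0, 0, 0.036, 0, 0, 0, 0, 0, 0, 0.036])

```text
t: 31.3
ee_pos: [0.4538, 0.0897, 0.2051]
ee_rot: [0.082, 0.997, 0.003, 0.005]
wrist_force: [0.7, 0.2, -0.1]
opening: 0.0359
grasp_force: 0.0
```

```bash
python3 plan.py 507 -337 55
```

```text
0 506.8 -337.3 83.0 109.5 25.3 [438. 206.]
31.45 [0.45   0.0893 0.2   ] az 80.58 open 0.0361 dq 0.026 [-0.85  0.21  0.63  2.11 -0.16  0.87  1.28]
target [506.8, -337.3, 83.0, 109.5, 25.3] l pick az -6.988029479980469
fly -0.1258 -0.4115 -0.0 1.528
pick: down .124
to slot 0.4721 -0.1054 0.0 -1.529 down .115
```

>>> send_rows(plan=[-0.126, -0.412, 0, 0, 0, 1.528, 0.05, -0.126, -0.412, 0, 0, 0, 1.528, 0.05, -0.126, -0.412, 0, 0, 0, 1.528, 0.05, -0.126, -0.412, 0, 0, 0, 1.528, 0.05, -0.126, -0.412, 0, 0, 0, 1.528, 0.05, -0.126, -0.412, 0, 0, 0, 1.528, 0.05, -0.126, -0.412, 0, 0, 0, 1.528, 0.05, -0.126, -0.412, 0, 0, 0, 1.528, 0.05, -0.126, -0.412, 0, 0, 0, 1.528, 0.05, -0.126, -0.412, 0, 0, 0, 1.528, 0.05, -0.126, -0.412, 0, 0, 0, 1.528, 0.05, -0.126, -0.412, 0, 0, 0, 1.528, 0.05])

```text
t: 32.65
ee_pos: [0.5067, -0.3369, 0.1982]
ee_rot: [0.748, 0.664, -0.001, -0.002]
wrist_force: [1.2, 0.0, -0.1]
opening: 0.05
grasp_force: 0.0
```

>>> send_rows(plan=[0, 0, 0, 0, 0, 0, 0.05, 0, 0, 0.045, 0, 0, 0, 0.05, 0, 0, 0.09, 0, 0, 0, 0.05, 0, 0, 0.124, 0, 0, 0, 0.05, 0, 0, 0.124, 0, 0, 0, 0.05, 0, 0, 0.124, 0, 0, 0, 0, 0, 0, 0.124, 0, 0, 0, 0, 0, 0, 0.124, 0, 0, 0, 0, 0, 0, 0.124, 0, 0, 0, 0, 0, 0, 0.08, 0, 0, 0, 0, 0, 0, 0.03, 0, 0, 0, 0, 0, 0, 0, 0, 0, 0, 0])

```text
t: 33.85
ee_pos: [0.5077, -0.339, 0.2037]
ee_rot: [0.749, 0.663, 0.001, 0.002]
wrist_force: [1.2, -0.2, -0.2]
opening: 0.0227
grasp_force: 50.6
```

```bash
python3 slot.py -48 55
```

```text
34.0 [ 0.5081 -0.3387  0.2025] az -6.97 open 0.0225 dq 0.049 [-0.16  0.62  0.97  1.76 -0.58  1.07  0.89]
to slot 0.4734 -0.1067 0.0025 -1.528
```

>>> send_rows(plan=[0.472, -0.105, 0, 0, 0, -1.529, 0, 0.472, -0.105, 0, 0, 0, -1.529, 0, 0.472, -0.105, 0, 0, 0, -1.529, 0, 0.472, -0.105, 0, 0, 0, -1.529, 0, 0.472, -0.105, 0, 0, 0, -1.529, 0, 0.472, -0.105, 0, 0, 0, -1.529, 0, 0.472, -0.105, 0, 0, 0, -1.529, 0, 0.472, -0.105, 0, 0, 0, -1.529, 0, 0.472, -0.105, 0, 0, 0, -1.529, 0, 0.472, -0.105, 0, 0, 0, -1.529, 0, 0.472, -0.105, 0, 0, 0, -1.529, 0, 0.472, -0.105, 0, 0, 0, -1.529, 0])

```text
t: 35.2
ee_pos: [0.4594, 0.1437, 0.199]
ee_rot: [0.081, 0.997, -0.001, -0.001]
wrist_force: [0.7, -1.1, -0.3]
opening: 0.0222
grasp_force: 50.6
```

>>> send_rows(plan=[0, 0, 0, 0, 0, 0, 0, 0, 0, 0.05, 0, 0, 0, 0, 0, 0, 0.09, 0, 0, 0, 0, 0, 0, 0.117, 0, 0, 0, 0, 0, 0, 0.117, 0, 0, 0, 0, 0, 0, 0.117, 0, 0, 0, 0, 0, 0, 0.117, 0, 0, 0, 0.036, 0, 0, 0.117, 0, 0, 0, 0.036, 0, 0, 0.08, 0, 0, 0, 0.036, 0, 0, 0.04, 0, 0, 0, 0.036, 0, 0, 0, 0, 0, 0, 0.036, 0, 0, 0, 0, 0, 0, 0.036])

```text
t: 36.4
ee_pos: [0.4636, 0.144, 0.2051]
ee_rot: [0.082, 0.997, 0.003, 0.005]
wrist_force: [0.5, -0.3, -0.1]
opening: 0.0356
grasp_force: 0.0
```

>>> send_rows(plan=[0, 0, -0.05, 0, 0, 0, 0.05, 0, 0, -0.08, 0, 0, 0, 0.05, -0.048, 0.205, -0.08, 0, 0, 0, 0.05, -0.048, 0.205, -0.08, 0, 0, 0, 0.05, -0.048, 0.205, -0.08, 0, 0, 0, 0.05, -0.048, 0.205, -0.08, 0, 0, 0, 0.05, -0.048, 0.205, -0.08, 0, 0, 0, 0.05, -0.048, 0.205, -0.08, 0, 0, 0, 0.05, -0.048, 0.205, -0.08, 0, 0, 0, 0.05])

```text
t: 37.3
ee_pos: [0.541, 0.3358, 0.2796]
ee_rot: [0.083, 0.997, -0.001, -0.0]
wrist_force: [-0.3, 0.0, 0.0]
opening: 0.0499
grasp_force: 0.0
```

```bash
python3 - <<'E'
from plan import *
scan(); im=vision.snapshot('top'); c=im[120:280,90:340]; cv2.imwrite('pics/t5.png',cv2.resize(c,None,fx=3.2,fy=3.2,interpolation=cv2.INTER_CUBIC)[:,:,::-1])
E
python3 look.py w6
```

```text
37.45 [0.5412 0.3354 0.2803] az 80.45 open 0.0496 dq 0.007 [-1.08  0.46  0.64  1.61 -0.29  1.17  1.03]
37.5 [0.5412 0.3358 0.2804] az 80.47 0.05031399960133254 [-1.08  0.46  0.64  1.61 -0.29  1.17  1.03]
```

View pics/t5.png

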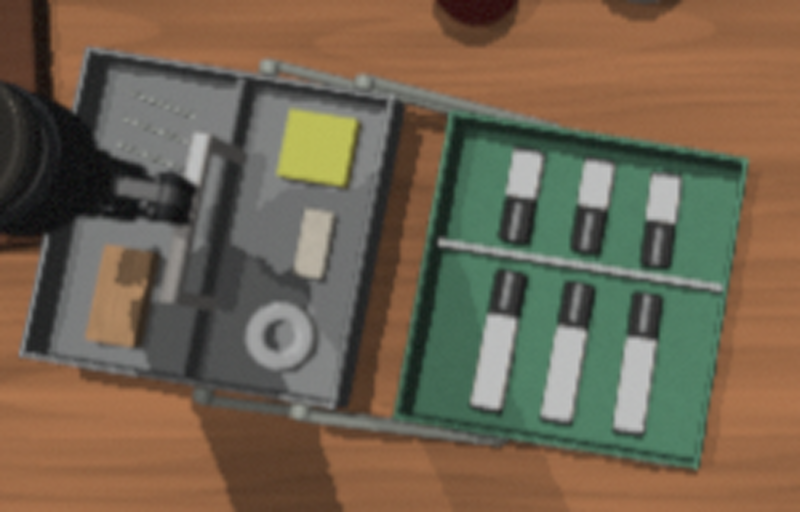

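View pics/w6.png

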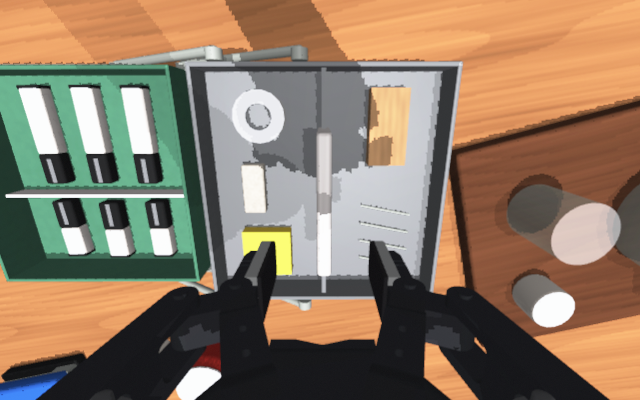

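All six pens lie flat in neat rows in their bays: short ones at top-view crop (522,195), (592,207) and (661,220), long ones at (497,340), (567,352) and (638,362). The handle is centred between the fingers at (324,200), so I'm gripping it and swinging the tray back.

>>> send_rows(plan=[0, 0, 0.05, 0, 0, 0, 0.05, 0, 0, 0.097, 0, 0, 0, 0.05, 0, 0, 0.097, 0, 0, 0, 0.05, 0, 0, 0.097, 0, 0, 0, 0.02, 0, 0, 0.097, 0, 0, 0, 0, 0, 0, 0.097, 0, 0, 0, 0, 0, 0, 0.097, 0, 0, 0, 0, 0, 0, 0.097, 0, 0, 0, 0], grip_force=80)

```text
t: 38.35
ee_pos: [0.5428, 0.3369, 0.1862]
ee_rot: [0.082, 0.997, 0.001, 0.002]
wrist_force: [-1.5, -3.9, 6.6]
opening: 0.0103
grasp_force: 78.6
```

>>> send_rows(plan=[0, -0.007, -0.011, 0, 0, 0, 0, 0, -0.015, -0.021, 0, 0, 0, 0, 0, -0.024, -0.031, 0, 0, 0, 0, 0, -0.034, -0.04, 0, 0, 0, 0, 0, -0.044, -0.048, 0, 0, 0, 0, 0, -0.055, -0.055, 0, 0, 0, 0, 0, -0.067, -0.061, 0, 0, 0, 0, 0, -0.079, -0.066, 0, 0, 0, 0, 0, -0.091, -0.07, 0, 0, 0, 0, 0, -0.104, -0.073, 0, 0, 0, 0, 0, -0.117, -0.074, 0, 0, 0, 0, 0, -0.13, -0.075, 0, 0, 0, 0])

```text
t: 39.55
ee_pos: [0.5216, 0.2103, 0.2612]
ee_rot: [0.082, 0.997, 0.003, 0.002]
wrist_force: [3.1, 2.1, 5.2]
opening: 0.0102
grasp_force: 79.7
```

>>> send_rows(plan=[0, -0.013, 0.001, 0, 0, 0, 0, 0, -0.026, 0.002, 0, 0, 0, 0, 0, -0.039, 0.005, 0, 0, 0, 0, 0, -0.051, 0.009, 0, 0, 0, 0, 0, -0.063, 0.014, 0, 0, 0, 0, 0, -0.075, 0.02, 0, 0, 0, 0, 0, -0.086, 0.027, 0, 0, 0, 0, 0, -0.096, 0.035, 0, 0, 0, 0, 0, -0.106, 0.044, 0, 0, 0, 0, 0, -0.115, 0.054, 0, 0, 0, 0, 0, -0.123, 0.064, 0, 0, 0, 0, 0, -0.126, 0.069, 0, 0, 0, 0])

```text
t: 40.75
ee_pos: [0.5002, 0.0822, 0.1889]
ee_rot: [0.083, 0.997, -0.001, 0.002]
wrist_force: [4.5, -6.0, -0.4]
opening: 0.0106
grasp_force: 79.0
```

>>> send_rows(plan=[0, -0.002, 0.003, 0, 0, 0, 0, 0, -0.003, 0.005, 0, 0, 0, 0, 0, -0.003, 0.005, 0, 0, 0, 0.02, 0, -0.003, 0.005, 0, 0, 0, 0.05, 0, -0.003, 0.005, 0, 0, 0, 0.06, 0, -0.003, -0.04, 0, 0, 0, 0.06, 0, -0.003, -0.09, 0, 0, 0, 0.06, 0, -0.003, -0.13, 0, 0, 0, 0.06, -0.03, 0.15, -0.13, 0, 0, 0, 0.06, -0.03, 0.15, -0.13, 0, 0, 0, 0.06, -0.03, 0.15, -0.13, 0, 0, 0, 0.06, -0.03, 0.15, -0.13, 0, 0, 0, 0.06])

```text
t: 41.95
ee_pos: [0.5529, 0.2372, 0.3174]
ee_rot: [0.076, 0.997, 0.001, -0.001]
wrist_force: [-1.2, 0.0, 0.2]
opening: 0.0599
grasp_force: 0.0
```

>>> send_rows(plan=[0, 0.1, 0, 0, 0, 0, 0.06, 0, 0.1, 0, 0, 0, 0, 0.06, 0, 0.1, 0, 0, 0, 0, 0.06, 0, 0.1, 0, 0, 0, 0, 0.06])

```text
t: 42.35
ee_pos: [0.5688, 0.3284, 0.3175]
ee_rot: [0.08, 0.997, -0.001, -0.001]
wrist_force: [0.9, -1.1, 0.0]
opening: 0.0601
grasp_force: 0.0
```

Run:
```python
from plan import *
print(scan()[1]); im=vision.snapshot('top'); c=im[60:300,150:500]
cm=cam('top'); print('shut corners expected', w2px(cm,[[*box(x,y),.093] for x,y in((.114,.114),(.114,-.114),(-.114,-.114),(-.114,.114))]).round(1))
cv2.imwrite('pics/t7.png',cv2.resize(c,None,fx=2.2,fy=2.2,interpolation=cv2.INTER_CUBIC)[:,:,::-1])
```

```text
42.5 [0.5699 0.3248 0.3189] az 80.47 open 0.0599 dq 0.006 [-1.04  0.47  0.66  1.51 -0.29  1.26  1.06]
[0.56993189 0.32477374 0.31892079]
shut corners expected [[226.2 151.6]
 [323.5 167.2]
 [307.7 265.8]
 [207.9 249.7]]
```

View pics/t7.png

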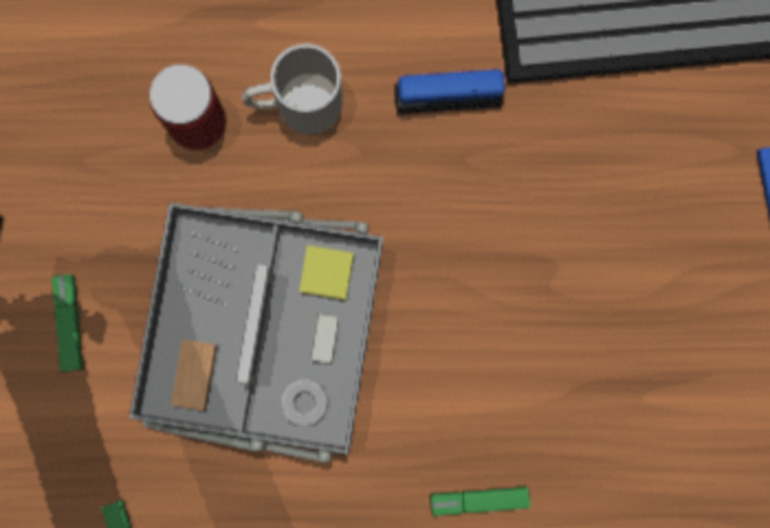

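The tray sits shut over the pens, with its corners within 1 px of the starting view. The desk is clear of white pens, and the mug, tin and stapler haven't moved.

```bash
python3 -c "
from workcell import robot
print(robot.sign_off())"
```

```text
the job is handed in; nothing more can be done
None
```

The job is handed in: all six markers lie flat in their bays, long ones in the wide bay and short ones in the narrow one. The tray is shut over them, the mug, tin and stapler were not touched, and the verdict was not shown.

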